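# Lay out the polishing station round the bench block

### The arm

A 6-joint arm with a two-finger parallel gripper is mounted at the origin on the work surface; the furniture and walls round the work are solid. World frame = base frame: x ahead of the robot, y to its left, z up, the work surface at z = 0. Lengths are in m, angles in rad, forces in N, time in s.
With the tool pointing down it reaches from about 0.35 to 0.875 m from the base axis. Payload 15.5 kg.
Tool frame: the origin (TCP) lies between the finger pads; the fingertips stand 8 mm ahead of it and the grasp point (between the pads) lies 11 mm behind it; z points along the fingers, y is the line along which they close (so a half turn about z gives the same grasp; the last joint's range is limited). The gripper opens to 85 mm and grips with 20 to 120 N. Pads are 22 mm wide; open, the fingers measure 114 mm over their backs; the gripper's body (76 mm by 85 mm) begins 54 mm behind the grasp point. The pads swing forward as they close: fully open they stand 13 mm farther back than shut.
Start: joints at [-1.22, 0.494, 1.345, -0, 1.302, -0.096], TCP at [0.27, -0.564, 0.239] pointing down, gripper open.
Joint ranges: [-2.91, 2.91], [-0.82, 2.16], [0.22, 2.67], [-1.22, 4.37], [0.12, 2.79], [-3.08, 3.08]. Speed limits (rad/s): [1.89, 1.89, 2.57, 3.01, 3.01, 3.01].

### API

Orientations are given as a unit quaternion [x, y, z, w].
In Python, from bench import * gives the robot as it stands. The module is installed in compiled form; this text tells all that it offers.
- The arm moves only by the tool move_arm, never from a script. Its argument "motion" is a list that holds one entry, the list of rows, each a list of 7 numbers: the shift along the tool's x, y, z in m, then the turn, a rotation vector about the tool's x, y, z in degrees, then the gripper's target within -1 to 1 (shut at 1, half-way at 0, fully open at -1). In form: [[[x, y, z, wx, wy, wz, grip], ...]]. A call has 1 to 5 rows; each row shifts and turns the commanded pose from where the row before left it, along the tool's axes as they then stand; what a row does not reach is not made up. A row lasts 1/8 s, in which the tool goes at most 62.5 mm and 10.7 degrees, less where a joint would pass 70% of its speed; a pose out of reach is approached as far as the arm can. A call is refused whole if a number of a shift passes 0.0625 or a number of a turn 10.7, either way. A call with a gripper value outside its range is refused whole. The fingers move at their own pace and stop on an object; "squeeze" is the grip in N (left out, the last holds). Time passes only in rows, so rows that do not move let the fingers close. It gives the time, the measured TCP pose, the force, the opening and the grip force at its end, in the units of the state.
- get_obs(): the state, without advancing time (a new reading comes with each control period).
- snapshot(name): name is "side" or "top" or "wrist"; returns the picture (420x560x3 uint8, red, green, blue); there is no depth.
- camera_params(name): a dict with "K" (3x3 intrinsics, pixels), "rvec" (rotation vector, rad) and "tvec" (3), from world to camera coordinates, as OpenCV has them. Camera axes: x right, y down, z forward; pixel columns grow to the right and rows downward; lengths in m; the calibration is good to about 2 mm. A picture is of the moment at which its call begins: read the wrist's pose just before it. camera_params takes no time and is no camera call; for the wrist camera it gives the pose at the moment of the call.
- sign_off(): hands the job in; it is judged then, once.
The state is a dict: "time": time; "joints": joint angles; "joint_velocities": joint speeds; "joint_torque": joint torques, N m; "tcp_pos": TCP position; "ee_rot": TCP orientation; "contact_force": force on the tool from outside, world axes, zero at the start; "torque": the same for the moment, N m; "grip_width": finger opening in m; "finger_force": force on a finger pad.
Only numpy, scipy, OpenCV 4.12 (cv2) and the standard library are available. Lean on these libraries where they do the work, as an engineer would, in place of code of your own. Each camera call takes 0.05 s, during which the arm holds its last target. There are 200 camera calls.

### The job

Lay out the polishing station round the steel bench block. Take the pumice stone off the block and lay it flat on the bench midway between the block and the white lidded box, and lay the grey rubber abrasive block flat midway between the block and the upturned cup; the round felt disc goes flat on the middle of the block, and the dropper bottle stands on the bench centred close behind the block (the side away from the robot), about two centimetres clear of it. Keep the bottle upright, and leave the block, the cup and the box where they stand.

Things in the scene. Friction and masses are not known exactly. Their poses are not given: they have to be found in the camera images.
- block: Steel bench block, a plain grey square plate 89 x 89 mm, 23 mm high, heavy (about 1.4 kg). Origin at the centre of its underside; z up. Its x axis points away from the robot (to within about 0.2 rad), its y axis to the robot's left; both run parallel to its sides. 'Behind' is its +x side, square to that face. The cup and the white box stand on its y axis line, one on each side, their centres 185 to 200 mm from the block's centre; which is left and which is right varies.
- cup: Upturned plain metal cup, a whitish closed drum 57 mm in diameter, 48 mm high. Origin at the centre of its underside. It stays where it is (a shift of up to 20 mm is forgiven).
- white_box: Small frosted white box with a closed lid, 40 x 46 mm, 46 mm high. Origin at the centre of its underside. It stays where it is (a shift of up to 20 mm is forgiven).
- pumice: Brown pumice stone, 32 mm (its x) x 48 mm (its y) x 23 mm high; grip it across the 32 mm. Origin at the centre of its underside. At the start it lies on top of the steel block, near the middle. It goes on the bench midway between block and white box.
- rubber: Grey rubber abrasive block, 20 mm (its x) x 50 mm (its y) x 12 mm high, lying flat on the bench; grip it across the 20 mm. Origin at the centre of its underside. It goes on the bench midway between block and cup.
- felt: Olive-drab round polishing disc of hard felt, 32 mm in diameter, 10 mm high, lying flat on the bench. Origin at the centre of its underside. It goes on top of the steel block, in the middle.
- bottle: Square clear dropper bottle with a pointed white nozzle, standing: body 30 x 30 mm and 52 mm high, nozzle up to 86 mm. Origin at the centre of its underside; x and y square to its sides. It goes behind the block, with its centre 80 to 85 mm from the block's centre.
Things that resemble listed ones, but are neither listed nor needed, are in the scene too. Leave any pink look-alike of the bottle alone.

How it is judged:
By the outcome, as a careful person would: the job done as asked, in the order asked, and still so for the second after the job is handed in, with the robot touching nothing.
It also fails if it takes over 104 s, if anything falls off the work surface, if the arm or the gripper's body presses on something with over 40 N, if the wrist force passes 120 N, or if a joint passes its speed limit or range.

## Working session

There is one attempt and no reset: what is moved stays moved. The work goes in short steps, Python scripts to look and compute and a tool call to move; the robot and the scene stay as the last step left them, time stands still between calls to the robot, and variables do not carry over. Pictures are saved under pics/ and viewed, at most 14 in all, crops included, and the job is handed in when it is done.

Besides the shell and the picture viewer there is one more tool, called by a JSON object that holds its "fn" and its "kwargs". move_arm: Moves the arm, as the interface text tells. Its arguments: {"type":"object","properties":{"motion":{"type":"array","items":{"type":"array","items":{"type":"array","items":{"type":"number"}}}},"squeeze":{"type":"number"}},"required":["motion"]}

```bash
mkdir -p pics
python3 - <<'E'
from bench import *
import cv2
o=get_obs();print(o)
for n in("top","side"):
    im=snapshot(n);cv2.imwrite(f"pics/{n}0.png",im[...,::-1]);p=camera_params(n);print(n,p)
E
```

```text
{'time': 0.0, 'joints': array([-1.21950589e+00,  4.94204510e-01,  1.34612981e+00,  1.73906339e-05,
        1.30250215e+00, -9.54765850e-02]), 'joint_velocities': array([ 1.01556608e-04, -1.17306701e-04, -3.34360120e-04, -4.34963835e-04,
        5.35298679e-04,  4.38805406e-05]), 'joint_torque': array([-2.75857252e-03, -8.82159734e+01, -3.83861017e+01, -2.92584355e-04,
        9.95677983e-03, -1.47754960e-06]), 'tcp_pos': array([ 0.26993266, -0.56331519,  0.23868744]), 'ee_rot': array([ 9.75153806e-01,  2.21528031e-01, -7.10149787e-05, -6.17894508e-04]), 'contact_force': array([-0.20444769,  0.49297964,  0.75192541]), 'torque': array([ 0.01038596,  0.00413095, -0.03065786]), 'finger_force': 0.0, 'grip_width': 0.08554245934636362}
top {'K': array([[416.0086138 ,   0.        , 281.63132263],
       [  0.        , 416.0086138 , 208.5499122 ],
       [  0.        ,   0.        ,   1.        ]]), 'rvec': array([ 2.19312009, -2.17565441,  0.07676366]), 'tvec': array([0.02509012, 0.49952201, 0.90211538])}
side {'K': array([[494.24490144,   0.        , 281.29360184],
       [  0.        , 494.24490144, 214.88709882],
       [  0.        ,   0.        ,   1.        ]]), 'rvec': array([ 2.59654673, -0.66367495,  0.15282637]), 'tvec': array([-0.45223251,  0.25819222,  0.81139287])}
```

View pics/top0.png

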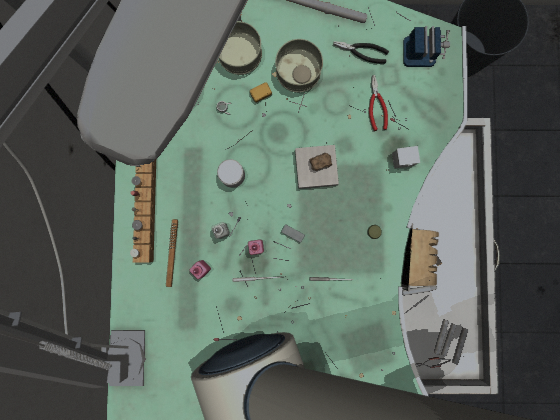

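View pics/side0.png

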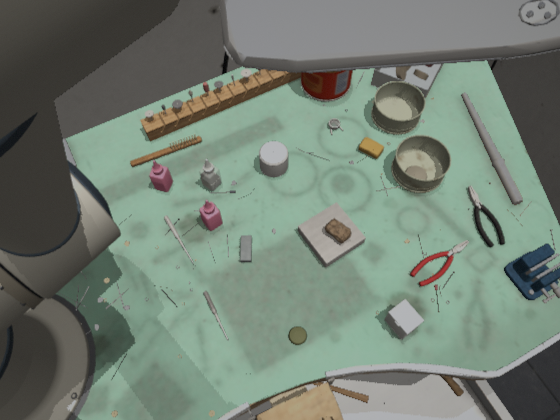

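The top view shows the block at (317,167) with the pumice on it at (320,161), the cup at (230,174), the box at (406,156), the rubber at (293,234), the felt at (375,232) and the clear bottle at (220,230). Pink look-alikes are at (256,247) and (200,270). The side view agrees.

```bash
cat > h.py <<'E'
import cv2,numpy as np
from bench import *
def cast(n,uv,z,p=None):
    p=p or camera_params(n);R=cv2.Rodrigues(p["rvec"])[0];t=p["tvec"].ravel()
    C=-R.T@t;uv=np.atleast_2d(uv).astype(float)
    d=(R.T@np.linalg.inv(p["K"])@np.c_[uv,np.ones(len(uv))].T).T
    return (C+d*((z-C[2])/d[:,2])[:,None])[:,:2]
def proj(n,P,p=None):
    p=p or camera_params(n)
    return cv2.projectPoints(np.atleast_2d(P).astype(float),p["rvec"],p["tvec"],p["K"],None)[0][:,0]
E
python3 - <<'E'
from h import *
for n in("top","side"): print(n,proj(n,[[0.,0,0],[.27,-.56,0],[.5,0,0],[.6,0,0],[.5,.1,0]]).round())
im=cv2.imread("pics/top0.png")
a=cv2.resize(im[130:285,180:435],None,fx=3.1,fy=3.1,interpolation=cv2.INTER_CUBIC);cv2.imwrite("pics/t1.png",a)
im=cv2.imread("pics/side0.png")
a=cv2.resize(im[130:355,180:435],None,fx=2.6,fy=2.6,interpolation=cv2.INTER_CUBIC);cv2.imwrite("pics/s1.png",a)
E
```

```text
top [[293. 439.]
 [547. 315.]
 [295. 209.]
 [295. 165.]
 [250. 209.]]
side [[  6. 372.]
 [322. 659.]
 [274. 239.]
 [320. 215.]
 [250. 197.]]
```

View pics/t1.png

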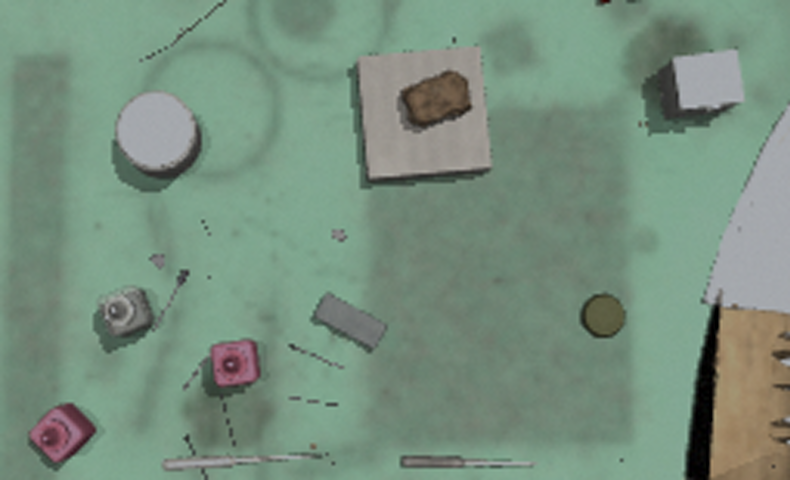

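View pics/s1.png

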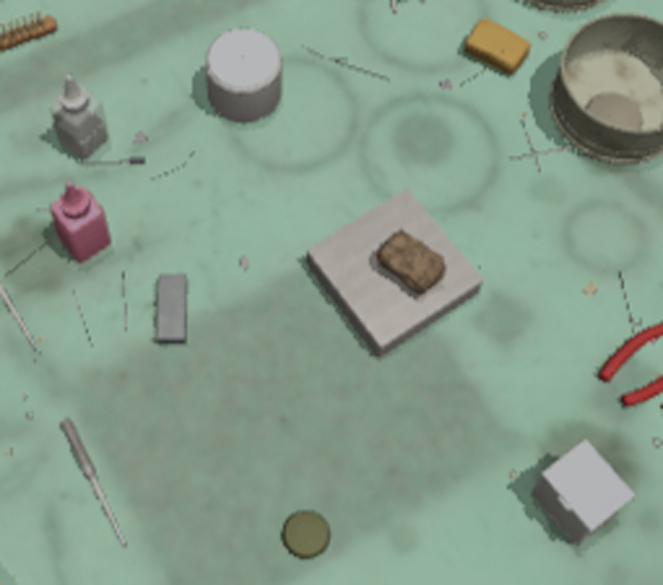

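The crops show the block top corners in t1 at about (360,60), (478,47), (491,170) and (371,180). The rubber is a tilted rectangle at (350,322), the clear bottle has its nozzle tip at about (118,311), and the box top is at (707,80). Next: masks in both views.

```bash
cat > m.py <<'E'
from h import *
def seg(n,im,seed,z,r,lo,hi):
    hsv=cv2.cvtColor(im,cv2.COLOR_BGR2HSV)
    m=cv2.inRange(hsv,np.array(lo),np.array(hi));
    w=np.zeros_like(m);cv2.circle(w,tuple(int(v) for v in seed),r,255,-1);m&=w
    m=cv2.morphologyEx(m,cv2.MORPH_OPEN,np.ones((2,2),np.uint8))
    c=max(cv2.findContours(m,cv2.RETR_EXTERNAL,cv2.CHAIN_APPROX_NONE)[0],key=cv2.contourArea)[:,0]
    P=cast(n,c,z);H=cv2.convexHull((P*1000).astype(np.float32))
    b=cv2.minAreaRect(H);M=cv2.moments(H)
    return b,(M["m10"]/M["m00"],M["m01"]/M["m00"]),M["m00"]
E
python3 - <<'E'
from m import *
S={"top":dict(block=(317,167),cup=(230,172),box=(408,155),pumice=(320,161),rubber=(293,234),felt=(375,232)),
"side":dict(block=(331,235),cup=(273,154),box=(405,315),pumice=(338,230),rubber=(246,249),felt=(298,335))}
D=dict(block=(.023,34,(0,0,95),(180,45,255)),cup=(.048,20,(0,0,150),(180,40,255)),box=(.046,20,(0,0,150),(180,40,255)),
pumice=(.040,18,(5,60,30),(25,255,200)),rubber=(.012,16,(0,0,80),(180,30,165)),felt=(.010,14,(20,70,20),(40,255,140)))
for n in S:
    im=cv2.imread(f"pics/{n}0.png");hsv=cv2.cvtColor(im,cv2.COLOR_BGR2HSV)
    for k,s in S[n].items():
        z,r,lo,hi=D[k]
        try:
            b,c,a=seg(n,im,s,z,r,lo,hi);print(n,k,hsv[s[1],s[0]],np.round(b[0],1),np.round(b[1],1),round(b[2],1),"cen",np.round(c,1),round(a))
        except Exception as e: print(n,k,hsv[s[1],s[0]],e)
# bottle tip two-view
pt=(180+118/3.1,130+311/3.1);ps=(180+70/2.6,130+76/2.6)
for z in(0,.052,.08,.086): print(z,cast("top",pt,z),cast("side",ps,z))
print("side btm",cast("side",[(180+u/2.6,130+v/2.6) for u,v in((72,158),(106,135))],0), "top shoulder corners",cast("top",[(180+u/3.1,130+v/3.1) for u,v in((103,298),(136,287),(151,300),(153,326),(112,337))],.05))
E
```

```text
top block [15 86 95] [593.3 -63.7] [ 90.8 117.4] 5.3 cen [591.3 -59.3] 9570
top cup [107  10 174] [574.7 139.2] [49.2 50.3] 45.9 cen [574.7 139.4] 1999
top box [105  12 171] [ 612.8 -246.6] [39.  45.1] 7.4 cen [ 613.  -246.7] 1608
top pumice [16 86 89] [599.8 -57.3] [29.8 45.3] 17.3 cen [599.3 -57.2] 1198
top rubber [ 90   9 114] [443.3   1.8] [48.8 19.5] 62.4 cen [443.5   2. ] 899
top felt [31 73 94] [ 448.2 -178.7] [26.6 28.9] 89.5 cen [ 448.2 -179.2] 601
side block [15 40 64] [595.3 -42.5] [ 95.  105.9] 4.6 cen [594.6 -45.3] 9130
side cup [105   6 184] [577.6 143.3] [64.6 53.8] 61.0 cen [575.7 142.3] 2677
side box [105   6 182] [ 613.4 -245.8] [40.1 46.8] 9.8 cen [ 614.3 -245.4] 1749
side pumice [ 15  83 114] [599.9 -58.8] [31.3 43.8] 18.0 cen [599.6 -59.1] 1233
side rubber [ 70   6 136] [444.4   2. ] [49.6 20. ] 62.9 cen [444.4   1.7] 956
side felt [ 30  70 110] [ 448.6 -180.4] [26.7 26.8] 61.3 cen [ 448.5 -180.6] 600
0 [[0.45041348 0.1715129 ]] [[0.463931  0.2198798]]
0.052 [[0.44947857 0.16351813]] [[0.45588997 0.18516478]]
0.08 [[0.44897515 0.15921326]] [[0.45156019 0.16647208]]
0.086 [[0.44886727 0.15829078]] [[0.45063238 0.1624665 ]]
side btm [[0.43452934 0.15237734]
 [0.46556165 0.15823137]] top shoulder corners [[0.45834408 0.17429221]
 [0.46607623 0.15177308]
 [0.45723587 0.14131683]
 [0.43943988 0.13964115]
 [0.43169602 0.16759879]]
```

```bash
cat >> m.py <<'E'
def go(P,phi=None,pose=None):
    """print shift in the tool axes and z turn (deg) from the measured pose to P, closing line at angle phi"""
    from scipy.spatial.transform import Rotation as Ro
    o=get_obs();R=Ro.from_quat(o["ee_rot"]).as_matrix();d=np.array(P)-o["tcp_pos"]
    now=np.degrees(np.arctan2(R[1,1],R[0,1]))
    print("t",round(o["time"],2),"tcp",(o["tcp_pos"]*1000).round(1),"phi",now.round(1),"shift mm",(R.T@d*1000).round(1),"tilt",np.degrees(np.arccos(-R[2,2])).round(2))
    if phi is not None:
        w=-((phi-now+90)%180-90);f=np.radians(now-w);y=np.array([np.cos(f),np.sin(f)]);x=np.array([-y[1],y[0]])
        print("turn z",round(w,1),"shift after turn",(1000*np.array([x@d[:2],y@d[:2],-d[2]])).round(1))
E
python3 - <<'E'
from m import *
T=cast("top",[(180+u/3.1,130+v/3.1) for u,v in((359,60),(478,47),(491,170),(371,181))],.023)
s=cast("side",[(180+u/2.6,130+v/2.6) for u,v in((406,190),(481,281),(380,346),(307,253))],.023)
for q in(T,s):
    q=q*1000;print(q.round(1),q.mean(0).round(1),[round(np.hypot(*(q[i]-q[i-1])),1) for i in range(4)],[np.degrees(np.arctan2(*(q[i]-q[i-1])[::-1])).round(1) for i in range(4)])
go((.600,-.058,.15),17.5)
E
```

```text
[[631.   -1.4]
 [641.1 -86.6]
 [552.4 -95.8]
 [543.9 -10.4]] [592.1 -48.5] [np.float64(87.6), np.float64(85.9), np.float64(89.2), np.float64(85.8)] [np.float64(5.9), np.float64(-83.2), np.float64(-174.1), np.float64(95.7)]
[[631.7  -1.1]
 [639.8 -87.4]
 [553.4 -95.2]
 [544.4 -10.6]] [592.3 -48.6] [np.float64(87.8), np.float64(86.7), np.float64(86.7), np.float64(85.1)] [np.float64(6.2), np.float64(-84.6), np.float64(-174.9), np.float64(96.1)]
t 0.1 tcp [ 269.9 -563.3  238.8] phi -64.4 shift mm [ 516.  -313.    89.2] tilt 0.07
turn z -81.9 shift after turn [382.7 466.7  88.8]
```

Measured: block centre at about (592,-48.5) mm with a yaw of 5.7°, cup at (575,140.5) and box at (613,-246). The block-to-cup and block-to-box distances of 190 and 199 mm fit the brief. Going to the pumice.

{"fn": "move_arm", "kwargs": {"motion": [[[0.05,-0.03,0,0,0,0,-1],[0.05,-0.03,0,0,0,0,-1],[0.05,-0.03,0,0,0,0,-1],[0.05,-0.03,0,0,0,0,-1],[0.05,-0.03,0,0,0,0,-1]]], "squeeze": 40}}

```text
time: 0.72
tcp_pos: [0.4314, -0.3186, 0.2392]
ee_rot: [0.975, 0.221, -0.0, -0.0]
contact_force: [1.0, -0.7, -0.4]
grip_width: 0.0852
finger_force: 0.0
```

{"fn": "move_arm", "kwargs": {"motion": [[[0.05,-0.03,0,0,0,0,-1],[0.05,-0.03,0,0,0,0,-1],[0.05,-0.03,0,0,0,0,-1],[0.05,-0.03,0,0,0,0,-1],[0.05,-0.03,0,0,0,0,-1]]]}}

```text
time: 1.35
tcp_pos: [0.5921, -0.0752, 0.2391]
ee_rot: [0.975, 0.222, -0.0, -0.0]
contact_force: [0.7, -0.4, -0.9]
grip_width: 0.0855
finger_force: 0.0
```

{"fn": "move_arm", "kwargs": {"motion": [[[0.016,-0.013,0,0,0,-10.2,-1],[0,0,0.01,0,0,-10.2,-1],[0,0,0.01,0,0,-10.2,-1],[0,0,0.01,0,0,-10.2,-1],[0,0,0.01,0,0,-10.2,-1]]]}}

```text
time: 1.98
tcp_pos: [0.6, -0.0583, 0.1987]
ee_rot: [0.783, 0.622, -0.0, -0.0]
contact_force: [-0.8, 0.1, -1.1]
grip_width: 0.0854
finger_force: 0.0
```

{"fn": "move_arm", "kwargs": {"motion": [[[0,0,0.01,0,0,-10.2,-1],[0,0,0.01,0,0,-10.2,-1],[0,0,0.01,0,0,-10.2,-1],[0,0,0,0,0,0,-1],[0,0,0,0,0,0,-1]]]}}

```text
time: 2.6
tcp_pos: [0.6002, -0.0584, 0.1695]
ee_rot: [0.595, 0.804, 0.0, 0.0]
contact_force: [-0.5, -0.2, 0.2]
grip_width: 0.0853
finger_force: 0.0
```

Run:
```python
from m import *
go((.600,-.058,.034),17.5)
p=camera_params("wrist");im=snapshot("wrist");cv2.imwrite("pics/w1.png",im[...,::-1])
print(proj("wrist",[[.6,-.058,.046],[.592,-.0485,.023]],p).round(),(-cv2.Rodrigues(p["rvec"])[0].T@p["tvec"]).round(3))
```

```text
t 2.6 tcp [600.2 -58.4 169.5] phi 17.0 shift mm [ 5.000e-01 -1.000e-01  1.355e+02] tilt 0.0
turn z -0.5 shift after turn [ 5.000e-01 -1.000e-01  1.355e+02]
[[280. 199.]
 [274. 177.]] [0.578 0.014 0.302]
```

View pics/w1.png

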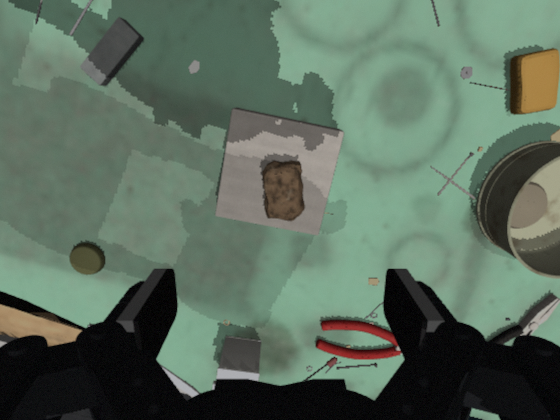

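The wrist view shows the pumice at (283,190) on the block, centred between the fingers and with its long side across the closing line. The block is centred at (279,172), within a few px of the prediction. Descend and grip.

{"fn": "move_arm", "kwargs": {"motion": [[[0,0,0.04,0,0,0,-1],[0,0,0.04,0,0,0,-1],[0,0,0.035,0,0,0,-1],[0,0,0.02,0,0,0,-1],[0,0,0,0,0,0,0.3]]]}}

```text
time: 3.28
tcp_pos: [0.5996, -0.0583, 0.0334]
ee_rot: [0.594, 0.804, -0.0, -0.001]
contact_force: [-0.2, -1.0, 0.1]
grip_width: 0.0695
finger_force: 0.0
```

{"fn": "move_arm", "kwargs": {"motion": [[[0,0,0,0,0,0,1],[0,0,0,0,0,0,1],[0,0,0,0,0,0,1],[0,0,0,0,0,0,1],[0,0,0,0,0,0,1]]]}}

```text
time: 3.9
tcp_pos: [0.6009, -0.0586, 0.0357]
ee_rot: [0.594, 0.805, 0.0, 0.001]
contact_force: [-0.9, 0.0, 8.3]
grip_width: 0.0315
finger_force: 40.1
```

{"fn": "move_arm", "kwargs": {"motion": [[[0,0,0,0,0,0,1],[0,0,-0.01,0,0,0,1],[0,0,-0.04,0,0,0,1],[0,0,-0.04,0,0,0,1],[0,0,0,0,0,0,1]]]}}

```text
time: 4.53
tcp_pos: [0.602, -0.0587, 0.1281]
ee_rot: [0.593, 0.805, 0.001, 0.003]
contact_force: [-0.3, 0.1, -1.0]
grip_width: 0.031
finger_force: 40.0
```

Run:
```python
from m import *
go((.602,-.1505,.030),5.7)
```

```text
t 4.53 tcp [602.  -58.7 128.1] phi 17.2 shift mm [-87.4 -27.6  98.2] tilt 0.35
turn z 11.5 shift after turn [-91.3  -9.1  98.1]
```

{"fn": "move_arm", "kwargs": {"motion": [[[-0.044,-0.014,0,0,0,0,1],[-0.043,-0.0135,0,0,0,0,1],[0,0,0.02,0,0,6,1],[0,0,0.02,0,0,5.5,1],[0,0,0.03,0,0,0,1]]]}}

```text
time: 5.15
tcp_pos: [0.5998, -0.1499, 0.054]
ee_rot: [0.672, 0.741, 0.0, 0.0]
contact_force: [0.9, -0.1, -0.1]
grip_width: 0.031
finger_force: 40.0
```

{"fn": "move_arm", "kwargs": {"motion": [[[0,0,0.02,0,0,0,1],[0,0,0,0,0,0,1],[0,0,0,0,0,0,1]]]}}

```text
time: 5.52
tcp_pos: [0.5999, -0.1497, 0.035]
ee_rot: [0.671, 0.741, 0.0, 0.0]
contact_force: [-0.3, -0.0, -0.4]
grip_width: 0.0315
finger_force: 40.0
```

Run:
```python
from m import *
go((.602,-.1505,.0135),5.7);print(get_obs()["contact_force"])
```

```text
t 5.53 tcp [ 599.9 -149.7   35. ] phi 5.7 shift mm [-1.   2.  21.5] tilt 0.03
turn z -0.0 shift after turn [-1.   2.  21.5]
[-0.25602015 -0.03662526 -0.35783936]
```

{"fn": "move_arm", "kwargs": {"motion": [[[-0.001,0.002,0.01,0,0,0,1],[0,0,0.006,0,0,0,1],[0,0,0.003,0,0,0,1],[0,0,0.002,0,0,0,1],[0,0,0,0,0,0,1]]]}}

```text
time: 6.15
tcp_pos: [0.6017, -0.1505, 0.0132]
ee_rot: [0.671, 0.741, -0.0, -0.0]
contact_force: [0.4, 0.3, -1.0]
grip_width: 0.0312
finger_force: 40.0
```

{"fn": "move_arm", "kwargs": {"motion": [[[0,0,0.0015,0,0,0,1],[0,0,0,0,0,0,1]]]}}

```text
time: 6.4
tcp_pos: [0.6018, -0.1505, 0.0129]
ee_rot: [0.671, 0.741, 0.0, 0.0]
contact_force: [-5.0, 1.5, 16.9]
grip_width: 0.0311
finger_force: 42.0
```

{"fn": "move_arm", "kwargs": {"motion": [[[0,0,0,0,0,0,0.2],[0,0,0,0,0,0,-0.2],[0,0,0,0,0,0,-0.2],[0,0,-0.02,0,0,0,-0.2],[0,0,-0.05,0,0,0,-0.2]]]}}

```text
time: 7.02
tcp_pos: [0.6003, -0.15, 0.0806]
ee_rot: [0.671, 0.741, -0.001, -0.002]
contact_force: [0.5, -0.8, 1.0]
grip_width: 0.051
finger_force: 0.0
```

{"fn": "move_arm", "kwargs": {"motion": [[[0,0,-0.05,0,0,0,-0.2],[0,0,-0.04,0,0,10,-0.2],[0,0,0,0,0,10,-0.2],[0,0,0,0,0,10,-0.2],[0,0,0,0,0,3.2,-0.2]]]}}

```text
time: 7.65
tcp_pos: [0.6016, -0.1504, 0.1718]
ee_rot: [0.856, 0.517, -0.0, -0.0]
contact_force: [0.1, 0.4, 0.3]
grip_width: 0.0511
finger_force: 0.0
```

Run:
```python
from m import *
go((.444,.002,.10),-27.4)
im=snapshot("top");cv2.imwrite("pics/top1.png",im[...,::-1])
```

```text
t 7.65 tcp [ 601.6 -150.4  171.8] phi -27.7 shift mm [  61.6 -210.4   71.8] tilt 0.0
turn z -0.3 shift after turn [  62.8 -210.1   71.8]
```

{"fn": "move_arm", "kwargs": {"motion": [[[0.012,-0.042,0.01,0,0,0,-0.2],[0.012,-0.042,0.02,0,0,0,-0.2],[0.012,-0.042,0.02,0,0,0,-0.2],[0.013,-0.042,0.02,0,0,0,-0.2],[0.0125,-0.0425,0,0,0,0,-0.2]]]}}

```text
time: 8.32
tcp_pos: [0.4417, 0.0022, 0.1008]
ee_rot: [0.855, 0.519, -0.001, -0.001]
contact_force: [0.5, 0.8, -0.2]
grip_width: 0.0513
finger_force: 0.0
```

{"fn": "move_arm", "kwargs": {"motion": [[[0,0,0.04,0,0,0,-0.2],[0,0,0.03,0,0,0,-0.2],[0,0,0.01,0,0,0,-0.2],[0,0,0.005,0,0,0,-0.2],[0,0,0,0,0,0,-0.2]]]}}

```text
time: 8.95
tcp_pos: [0.4437, 0.0012, 0.0172]
ee_rot: [0.855, 0.519, 0.0, 0.0]
contact_force: [-0.2, 0.2, 0.2]
grip_width: 0.0513
finger_force: 0.0
```

Run:
```python
from m import *
go((.444,.002,.011),-27.4)
```

```text
t 8.95 tcp [443.7   1.2  17.2] phi -27.5 shift mm [ 0.8 -0.1  6.2] tilt 0.03
turn z -0.1 shift after turn [ 0.8 -0.1  6.2]
```

{"fn": "move_arm", "kwargs": {"motion": [[[0.001,0,0.006,0,0,0,-0.2],[0,0,0,0,0,0,1],[0,0,0,0,0,0,1],[0,0,0,0,0,0,1],[0,0,0,0,0,0,1]]]}}

```text
time: 9.57
tcp_pos: [0.4439, 0.0022, 0.0111]
ee_rot: [0.855, 0.519, 0.0, 0.0]
contact_force: [-0.7, 0.4, 5.1]
grip_width: 0.0191
finger_force: 39.1
```

{"fn": "move_arm", "kwargs": {"motion": [[[0,0,0,0,0,0,1],[0,0,0,0,0,0,1]]]}}

```text
time: 9.82
tcp_pos: [0.4439, 0.0022, 0.0111]
ee_rot: [0.855, 0.519, 0.0, 0.0]
contact_force: [-0.7, 0.4, 5.6]
grip_width: 0.0184
finger_force: 39.1
```

{"fn": "move_arm", "kwargs": {"motion": [[[0,0,-0.01,0,0,0,1],[0,0,-0.04,0,0,0,1],[0,0,-0.04,0,0,0,1],[0,0,0,0,0,0,1]]]}}

```text
time: 10.32
tcp_pos: [0.4452, 0.002, 0.1036]
ee_rot: [0.855, 0.519, 0.002, 0.002]
contact_force: [0.7, -0.1, -0.8]
grip_width: 0.0185
finger_force: 39.5
```

Run:
```python
from m import *
go((.582,.049,.10),5.7)
```

```text
t 10.32 tcp [445.2   2.  103.6] phi -27.5 shift mm [104.8  99.7   4.3] tilt 0.29
turn z -33.2 shift after turn [ 33.1 140.8   3.6]
```

{"fn": "move_arm", "kwargs": {"motion": [[[0.035,0.033,0,0,0,0,1],[0.035,0.033,0,0,0,0,1],[0.035,0.034,0,0,0,0,1],[0,0,0.02,0,0,-10,1],[0,0,0.02,0,0,-10,1]]]}}

```text
time: 10.95
tcp_pos: [0.581, 0.0494, 0.0597]
ee_rot: [0.75, 0.662, -0.0, -0.0]
contact_force: [-0.2, 0.4, 0.3]
grip_width: 0.0187
finger_force: 39.5
```

{"fn": "move_arm", "kwargs": {"motion": [[[0,0,0.02,0,0,-10,1],[0,0,0.01,0,0,-3.2,1],[0,0,0,0,0,0,1]]]}}

```text
time: 11.32
tcp_pos: [0.5801, 0.0492, 0.0297]
ee_rot: [0.671, 0.741, -0.001, -0.001]
contact_force: [0.3, -0.7, -0.5]
grip_width: 0.0184
finger_force: 39.5
```

Run:
```python
from m import *
go((.582,.049,.0115),5.7)
```

```text
t 11.32 tcp [580.1  49.2  29.7] phi 5.7 shift mm [-0.3  1.9 18.2] tilt 0.13
turn z -0.0 shift after turn [-0.3  1.9 18.2]
```

{"fn": "move_arm", "kwargs": {"motion": [[[0,0.001,0.01,0,0,0,1],[0,0,0.006,0,0,0,1],[0,0,0.002,0,0,0,1],[0,0,0,0,0,0,1]]]}}

```text
time: 11.82
tcp_pos: [0.582, 0.0493, 0.0128]
ee_rot: [0.671, 0.741, -0.0, -0.0]
contact_force: [-0.4, -0.4, -0.7]
grip_width: 0.0185
finger_force: 39.5
```

{"fn": "move_arm", "kwargs": {"motion": [[[0,0,0.001,0,0,0,1],[0,0,0.001,0,0,0,1]]]}}

```text
time: 12.08
tcp_pos: [0.5822, 0.0492, 0.0111]
ee_rot: [0.671, 0.741, 0.0, 0.0]
contact_force: [-4.1, 0.6, 22.8]
grip_width: 0.0185
finger_force: 42.2
```

{"fn": "move_arm", "kwargs": {"motion": [[[0,0,0,0,0,0,0.3],[0,0,0,0,0,0,0],[0,0,0,0,0,0,0],[0,0,-0.03,0,0,0,0],[0,0,-0.05,0,0,0,0]]]}}

```text
time: 12.7
tcp_pos: [0.581, 0.0492, 0.0904]
ee_rot: [0.671, 0.741, -0.001, -0.001]
contact_force: [0.7, -0.6, 0.7]
grip_width: 0.0428
finger_force: 0.0
```

{"fn": "move_arm", "kwargs": {"motion": [[[0,0,-0.05,0,0,0,-0.5],[0,0,0,0,0,0,-0.5]]]}}

```text
time: 12.95
tcp_pos: [0.584, 0.0492, 0.1445]
ee_rot: [0.671, 0.741, 0.002, 0.002]
contact_force: [-0.5, 0.0, -1.2]
grip_width: 0.0638
finger_force: 0.0
```

Run:
```python
from m import *
go((.4484,-.180,.10),5.7)
```

```text
t 12.95 tcp [584.   49.2 144.5] phi 5.7 shift mm [-214.6 -158.    43.7] tilt 0.37
turn z 0.0 shift after turn [-214.6 -157.7   44.5]
```

{"fn": "move_arm", "kwargs": {"motion": [[[-0.043,-0.031,0,0,0,0,-0.5],[-0.043,-0.031,0,0,0,0,-0.5],[-0.043,-0.031,0.01,0,0,0,-0.5],[-0.043,-0.031,0.02,0,0,0,-0.5],[-0.043,-0.031,0.02,0,0,0,-0.5]]]}}

```text
time: 13.58
tcp_pos: [0.4479, -0.1812, 0.0899]
ee_rot: [0.671, 0.741, -0.0, -0.0]
contact_force: [0.8, -0.4, 0.7]
grip_width: 0.0639
finger_force: 0.0
```

{"fn": "move_arm", "kwargs": {"motion": [[[0,0,0.03,0,0,0,-0.5],[0,0,0.03,0,0,0,-0.5],[0,0,0.01,0,0,0,-0.5],[0,0,0,0,0,0,-0.5]]]}}

```text
time: 14.08
tcp_pos: [0.4488, -0.1798, 0.0204]
ee_rot: [0.671, 0.741, -0.0, -0.001]
contact_force: [-0.7, -0.1, 0.5]
grip_width: 0.0639
finger_force: 0.0
```

Run:
```python
from m import *
go((.4484,-.180,.0105),5.7)
im=snapshot("top");cv2.imwrite("pics/top2.png",im[...,::-1])
p=camera_params("wrist");print(proj("wrist",[[.4484,-.180,.010]],p));im=snapshot("wrist");cv2.imwrite("pics/w2.png",im[...,::-1])
```

```text
t 14.07 tcp [ 448.8 -179.8   20.4] phi 5.7 shift mm [-0.2 -0.4  9.9] tilt 0.09
turn z 0.0 shift after turn [-0.2 -0.4  9.9]
[[278.30473949 270.2724943 ]]
```

View pics/w2.png

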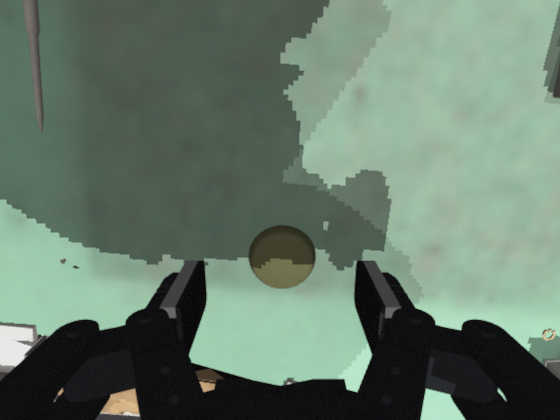

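View pics/top2.png

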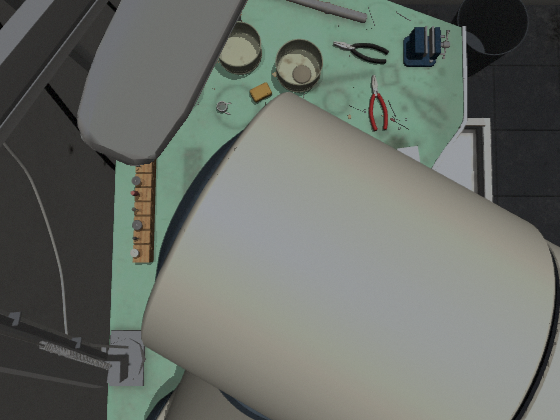

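The felt is at (282,257), between the fingers and slightly towards tool +x. The top view is blocked by the arm. Gripping the felt.

{"fn": "move_arm", "kwargs": {"motion": [[[0,0,0.009,0,0,0,0],[0,0,0,0,0,0,1],[0,0,0,0,0,0,1],[0,0,0,0,0,0,1],[0,0,0,0,0,0,1]]]}}

```text
time: 14.8
tcp_pos: [0.4492, -0.1801, 0.0119]
ee_rot: [0.671, 0.741, 0.0, 0.0]
contact_force: [0.1, 0.8, 2.8]
grip_width: 0.0288
finger_force: 39.7
```

{"fn": "move_arm", "kwargs": {"motion": [[[0,0,0,0,0,0,1],[0,0,-0.01,0,0,0,1],[0,0,-0.04,0,0,0,1],[0,0,-0.05,0,0,0,1],[0,0,0,0,0,0,1]]]}}

```text
time: 15.42
tcp_pos: [0.4507, -0.1809, 0.1153]
ee_rot: [0.671, 0.741, 0.001, 0.003]
contact_force: [-1.2, 1.0, -0.7]
grip_width: 0.0289
finger_force: 39.6
```

Run:
```python
from m import *
go((.592,-.0485,.10),5.7)
top=cv2.cvtColor(snapshot("top"),cv2.COLOR_RGB2BGR);side=cv2.cvtColor(snapshot("side"),cv2.COLOR_RGB2BGR)
cv2.imwrite("pics/top3.png",top);cv2.imwrite("pics/side3.png",side);w=snapshot("wrist");
cv2.imwrite("pics/w3.png",np.hstack([cv2.resize(side,(400,300)),cv2.resize(w[...,::-1],(400,300))]))
for n,im in(("top",top),("side",side)):
  for k,P,z,a in(("pumice",(.602,-.1505,.023),.023,((5,60,30),(25,255,200))),("rubber",(.582,.049,.012),.012,((0,0,80),(180,30,165)))):
    try:
        b,c,A=seg(n,im,proj(n,[P])[0],z,18,*a);print(n,k,np.round(b[0],1),np.round(b[1],1),round(b[2],1),np.round(c,1))
    except Exception: print(n,k,"hidden")
```

```text
t 15.43 tcp [ 450.7 -180.9  115.3] phi 5.7 shift mm [117.8 153.7  15.7] tilt 0.34
turn z 0.0 shift after turn [117.7 153.8  15.3]
top pumice [ 598. -147.] [27.8 43.9] 6.2 [ 597.9 -147.3]
top rubber [580.  50.] [19.  48.5] 5.7 [580.2  49.7]
side pumice hidden
side rubber hidden
```

View pics/w3.png

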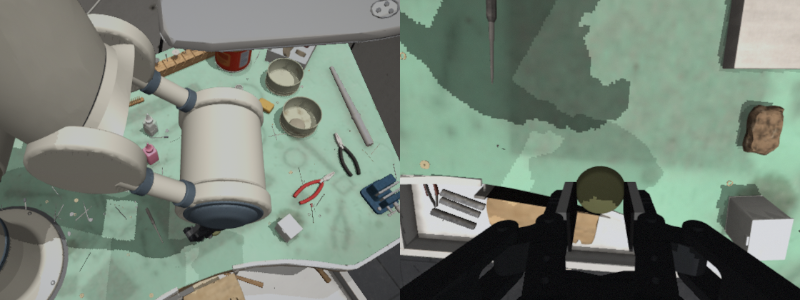

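In the wrist view the felt is held at (600,190) of the right half and sits a little forward in the pads. In the top view the placed pumice reads (598,-147) and the rubber (580,50), both lying flat. Moving over the block.

{"fn": "move_arm", "kwargs": {"motion": [[[0.029,0.039,0,0,0,0,1],[0.029,0.039,0,0,0,0,1],[0.029,0.039,0,0,0,0,1],[0.0275,0.0395,0.01,0,0,0,1],[0,0,0.03,0,0,0,1]]]}}

```text
time: 16.2
tcp_pos: [0.5961, -0.0485, 0.071]
ee_rot: [0.67, 0.742, 0.001, 0.001]
contact_force: [-0.1, -2.0, -0.2]
grip_width: 0.0287
finger_force: 39.6
```

{"fn": "move_arm", "kwargs": {"motion": [[[0,0,0.02,0,0,0,1],[0,0,0,0,0,0,1],[0,0,0,0,0,0,1]]]}}

```text
time: 16.58
tcp_pos: [0.5934, -0.0507, 0.0519]
ee_rot: [0.671, 0.741, -0.0, -0.0]
contact_force: [1.2, -0.4, 0.2]
grip_width: 0.0287
finger_force: 39.7
```

Run:
```python
from m import *
go((.5935,-.051,.035),5.7)
```

```text
t 16.57 tcp [593.4 -50.7  51.9] phi 5.7 shift mm [-0.3  0.  16.9] tilt 0.03
turn z -0.0 shift after turn [-0.3  0.  16.9]
```

{"fn": "move_arm", "kwargs": {"motion": [[[0,0,0.01,0,0,0,1],[0,0,0.004,0,0,0,1],[0,0,0.002,0,0,0,1],[0,0,0,0,0,0,1],[0,0,0,0,0,0,1]]]}}

```text
time: 17.2
tcp_pos: [0.5936, -0.0506, 0.036]
ee_rot: [0.671, 0.741, 0.0, 0.0]
contact_force: [0.4, -0.6, -0.6]
grip_width: 0.0286
finger_force: 39.7
```

{"fn": "move_arm", "kwargs": {"motion": [[[0,0,0.0015,0,0,0,1],[0,0,0,0,0,0,1]]]}}

```text
time: 17.45
tcp_pos: [0.5937, -0.0507, 0.0347]
ee_rot: [0.671, 0.741, 0.0, 0.0]
contact_force: [-1.7, -0.3, 6.4]
grip_width: 0.0289
finger_force: 40.3
```

{"fn": "move_arm", "kwargs": {"motion": [[[0,0,0,0,0,0,0.2],[0,0,0,0,0,0,-0.2],[0,0,0,0,0,0,-0.2],[0,0,-0.03,0,0,0,-0.2],[0,0,-0.05,0,0,0,-0.5]]]}}

```text
time: 18.08
tcp_pos: [0.5925, -0.0504, 0.1139]
ee_rot: [0.671, 0.741, -0.001, -0.001]
contact_force: [1.0, 0.1, 0.9]
grip_width: 0.0639
finger_force: 0.0
```

{"fn": "move_arm", "kwargs": {"motion": [[[0,0,-0.05,0,0,0,-1],[0,0,-0.03,0,0,0,-1],[0.045,-0.025,0,0,0,0,-1],[0.045,-0.025,0,0,0,0,-1],[0.045,-0.025,0,0,0,0,-1]]]}}

```text
time: 18.7
tcp_pos: [0.5044, 0.0773, 0.1944]
ee_rot: [0.671, 0.741, 0.0, 0.0]
contact_force: [0.8, 0.9, 0.7]
grip_width: 0.0857
finger_force: 0.0
```

{"fn": "move_arm", "kwargs": {"motion": [[[0.045,-0.025,0,0,0,0,-1],[0.045,-0.025,0,0,0,0,-1],[0,0,0,0,0,0,-1],[0,0,0,0,0,0,-1]]]}}

```text
time: 19.2
tcp_pos: [0.447, 0.1609, 0.1944]
ee_rot: [0.671, 0.742, 0.0, 0.0]
contact_force: [1.4, -0.3, 0.4]
grip_width: 0.0856
finger_force: 0.0
```

Run:
```python
from m import *
go((.449,.160,.10),10)
p=camera_params("wrist");w=snapshot("wrist")[...,::-1];np.save("pw.npy",p,allow_pickle=True)
top=cv2.cvtColor(snapshot("top"),cv2.COLOR_RGB2BGR);side=cv2.cvtColor(snapshot("side"),cv2.COLOR_RGB2BGR)
cv2.imwrite("pics/w4.png",w);cv2.imwrite("pics/top4.png",top);cv2.imwrite("pics/side4.png",side)
a=cv2.resize(top[110:270,180:440],(780,480),interpolation=cv2.INTER_CUBIC);cv2.imwrite("pics/t4.png",a)
```

```text
t 19.2 tcp [447.  160.9 194.4] phi 5.7 shift mm [-1.1  1.8 94.4] tilt 0.03
turn z -4.3 shift after turn [-1.2  1.8 94.4]
```

View pics/w4.png

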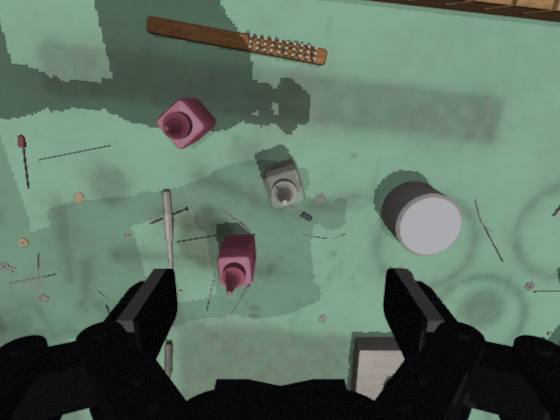

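View pics/t4.png

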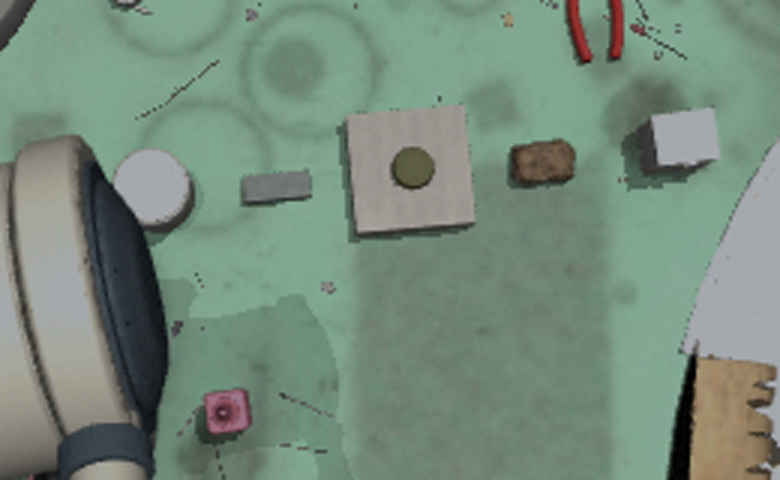

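The wrist view shows the clear bottle with its tip at (284,198), its body square to within about 12°, and the pinks clear of it at (186,122) and (237,260). The top crop shows the felt at (413,168) on the block centred at (410,168). The pumice is at (543,161) and the rubber at (276,187), both between their neighbours.

Run:
```python
from m import *
p=np.load("pw.npy",allow_pickle=True).item()
for P in([.449,.159,.086],[.447,.17,.052],[.447,.17,0],[.449,.16,0],[.5753,.1405,.048]):print(P,proj("wrist",[P],p).round())
print("tip",cast("wrist",[(284,198)],.086,p),"cup obs",cast("wrist",[(429,223)],.048,p))
print("shoulder corners",cast("wrist",[(268,209),(303,205),(295,160),(262,170)],.05,p).round(4))
top=cv2.imread("pics/top4.png");side=cv2.imread("pics/side4.png")
for n,im in(("top",top),("side",side)):
  for k,P,z,r,a in(("pumice",(.602,-.1505,.023),.021,18,((5,60,30),(25,255,200))),("felt",(.592,-.0485,.033),.033,16,((20,70,20),(40,255,160))),("rubber",(.582,.049,.012),.012,18,((0,0,80),(180,30,165))),("cup",(.576,.141,.048),.048,20,((0,0,150),(180,40,255))),("box",(.613,-.246,.046),.046,20,((0,0,150),(180,40,255)))):
    try:
        b,c,A=seg(n,im,proj(n,[P])[0],z,r,*a);print(n,k,np.round(b[0],1),np.round(b[1],1),round(b[2],1),np.round(c,1))
    except Exception: print(n,k,"hidden")
q=1000*cast("top",[(180+u/3,110+v/3) for u,v in((346,113),(465,104),(475,222),(357,233))],.023);print("block",q.mean(0))
```

```text
[0.449, 0.159, 0.086] [[282. 208.]]
[0.447, 0.17, 0.052] [[281. 182.]]
[0.447, 0.17, 0] [[281. 169.]]
[0.449, 0.16, 0] [[282. 179.]]
[0.5753, 0.1405, 0.048] [[430. 230.]]
tip [[0.44935835 0.16675437]] cup obs [[0.57354    0.14624013]]
shoulder corners [[0.4388 0.1459]
 [0.4669 0.1521]
 [0.4563 0.1881]
 [0.4312 0.1777]]
top pumice [ 598.3 -147.4] [27.9 44. ] 6.2 [ 598.2 -147.7]
top felt [590.1 -49.9] [26.6 26.3] 0.2 [590.3 -50.5]
top rubber [580.1  50. ] [18.8 48.5] 5.7 [580.2  49.7]
top cup [575.8 138.1] [49.3 47.2] 45.4 [575.3 138.6]
top box [ 612.8 -246.6] [39.  45.1] 7.4 [ 613.  -246.7]
side pumice [ 598.7 -151.4] [30.9 43.5] 2.8 [ 598.  -151.3]
side felt [590.9 -53.2] [25.7 27. ] 61.3 [590.7 -53. ]
side rubber [581.2  48.4] [20.3 50.9] 5.9 [581.2  48.3]
side cup [572.6 145.5] [55.5 70.1] 21.5 [576.2 144.6]
side box [ 615.8 -245.6] [44.8 47.5] 10.2 [ 615.7 -245.7]
block [594.20841208 -48.32352088]
```

The bottle comes out at (449,160.5) and the wrist view, corrected by the cup, agrees. The felt is within 3 mm of the block's middle. Turning to close along the block's y, then gripping.

{"fn": "move_arm", "kwargs": {"motion": [[[0,0.002,0.01,0,0,10.5,-0.2],[0,0,0.01,0,0,10.5,-0.2],[0,0,0.01,0,0,10.5,-0.2],[0,0,0.01,0,0,10.5,-0.2],[0,0,0.01,0,0,10.5,-0.2]]]}}

```text
time: 19.98
tcp_pos: [0.4494, 0.1603, 0.1439]
ee_rot: [0.931, 0.365, 0.0, 0.0]
contact_force: [-0.5, 0.2, 0.4]
grip_width: 0.0514
finger_force: 0.0
```

{"fn": "move_arm", "kwargs": {"motion": [[[0,0,0.01,0,0,10.5,-0.2],[0,0,0.005,0,0,10.5,-0.2],[0,0,0,0,0,10.5,-0.2],[0,0,0,0,0,0,-0.2],[0,0,0,0,0,0,-0.2]]]}}

```text
time: 20.6
tcp_pos: [0.4491, 0.1607, 0.1293]
ee_rot: [0.995, 0.104, 0.0, -0.0]
contact_force: [0.2, 0.2, -0.2]
grip_width: 0.0511
finger_force: 0.0
```

Run:
```python
from m import *
go((.450,.1605,.032),101.5)
p=camera_params("wrist");print(proj("wrist",[[.449,.1605,.086]],p),proj("wrist",[[.5753,.1405,.048]],p))
cv2.imwrite("pics/w5.png",snapshot("wrist")[...,::-1])
```

```text
t 20.6 tcp [449.1 160.7 129.3] phi -78.1 shift mm [ 0.8  0.4 97.3] tilt 0.01
turn z 0.4 shift after turn [ 0.8  0.4 97.3]
[[279.69588873 242.75495456]] [[364.36012512   9.46430077]]
```

View pics/w5.png

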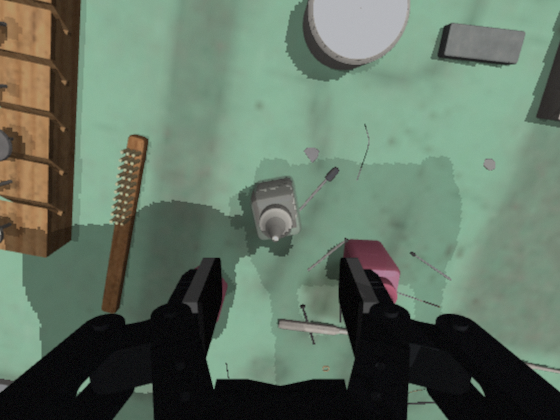

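The bottle tip is at (277,238), predicted (280,243), and the body is turned about 7° counter-clockwise to the tool. The pink at (370,260) is clear of the finger's path. Trim the turn, descend, grip.

{"fn": "move_arm", "kwargs": {"motion": [[[0.001,0,0.02,0,0,-6.5,-0.2],[0,0,0.03,0,0,0,-0.2],[0,0,0.025,0,0,0,-0.2],[0,0,0.015,0,0,0,-0.2],[0,0,0.007,0,0,0,-0.2]]]}}

```text
time: 21.28
tcp_pos: [0.4496, 0.1611, 0.0316]
ee_rot: [0.987, 0.159, -0.0, 0.0]
contact_force: [-0.2, -0.0, 0.3]
grip_width: 0.0514
finger_force: 0.0
```

{"fn": "move_arm", "kwargs": {"motion": [[[0,0,0,0,0,0,-0.2],[0,0,0,0,0,0,0.2],[0,0,0,0,0,0,1],[0,0,0,0,0,0,1],[0,0,0,0,0,0,1]]]}}

```text
time: 21.9
tcp_pos: [0.4502, 0.1613, 0.033]
ee_rot: [0.987, 0.158, 0.001, -0.0]
contact_force: [-0.6, -0.7, 6.5]
grip_width: 0.0296
finger_force: 38.8
```

Run:
```python
from m import *
o=get_obs();print(o["grip_width"],o["finger_force"],o["contact_force"],o["torque"])
go((.6755,-.0403,.032),-84.3)
```

```text
0.029593705882075754 38.79109740257263 [-0.57003031 -0.69759473  6.47214253] [-0.10857394  0.12282005 -0.00538456]
t 21.9 tcp [450.2 161.3  33. ] phi -71.8 shift mm [151.  262.    1.3] tilt 0.08
turn z 12.5 shift after turn [204.2 223.    1. ]
```

{"fn": "move_arm", "kwargs": {"motion": [[[0,0,-0.01,0,0,0,1],[0,0,-0.03,0,0,0,1],[0,0,-0.04,0,0,0,1],[0,0,-0.02,0,0,0,1],[0.015,0.026,0,0,0,0,1]]]}}

```text
time: 22.52
tcp_pos: [0.4721, 0.1419, 0.1348]
ee_rot: [0.987, 0.159, 0.001, -0.0]
contact_force: [0.2, 0.6, -0.9]
grip_width: 0.0292
finger_force: 39.3
```

{"fn": "move_arm", "kwargs": {"motion": [[[0.025,0.044,0,0,0,0,1],[0.025,0.044,0,0,0,0,1],[0.025,0.044,0,0,0,0,1],[0.025,0.044,0,0,0,0,1],[0.025,0.044,0,0,0,0,1]]]}}

```text
time: 23.15
tcp_pos: [0.6605, -0.03, 0.1333]
ee_rot: [0.987, 0.158, 0.0, 0.0]
contact_force: [0.5, 0.4, -1.1]
grip_width: 0.0292
finger_force: 39.3
```

{"fn": "move_arm", "kwargs": {"motion": [[[0.011,0.016,0,0,0,0,1],[0,0,0,0,0,6.5,1],[0,0,0.02,0,0,6,1],[0,0,0.03,0,0,0,1],[0,0,0,0,0,0,1]]]}}

```text
time: 23.78
tcp_pos: [0.6736, -0.0402, 0.0812]
ee_rot: [0.999, 0.05, -0.002, -0.0]
contact_force: [-0.1, 0.2, -0.6]
grip_width: 0.0297
finger_force: 39.3
```

Run:
```python
from m import *
o=get_obs();print(o["grip_width"],o["finger_force"],o["contact_force"],o["torque"])
go((.6755,-.0403,.034),-84.3)
s=snapshot("side")[...,::-1];t=snapshot("top")[...,::-1]
cv2.imwrite("pics/c6.png",np.hstack([cv2.resize(s,(400,300)),cv2.resize(snapshot("wrist")[...,::-1],(400,300))]))
```

```text
0.02969348090392889 39.29515063762665 [-0.13390783  0.20654278 -0.63136883] [-0.02031239  0.03756536  0.04646687]
t 23.77 tcp [673.6 -40.2  81.2] phi -84.3 shift mm [ 2.1  0.3 47.2] tilt 0.21
turn z 0.0 shift after turn [ 1.9  0.3 47.2]
```

View pics/c6.png

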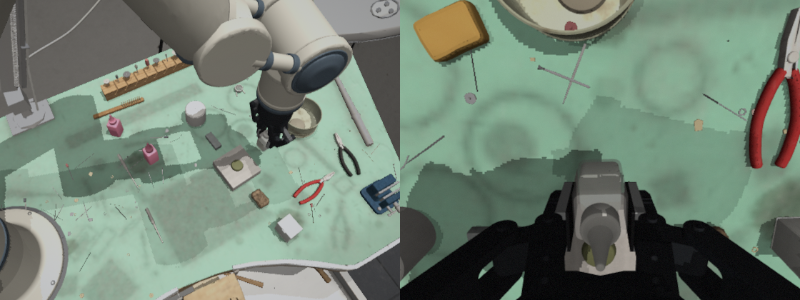

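The bottle hangs upright in the grip behind the block, with nothing below it. Lowering.

{"fn": "move_arm", "kwargs": {"motion": [[[0,0,0.02,0,0,0,1],[0,0,0.015,0,0,0,1],[0,0,0.006,0,0,0,1],[0,0,0.003,0,0,0,1],[0,0,0,0,0,0,1]]]}}

```text
time: 24.55
tcp_pos: [0.6751, -0.0405, 0.0383]
ee_rot: [0.999, 0.05, 0.0, -0.0]
contact_force: [-0.2, -0.9, -1.2]
grip_width: 0.0299
finger_force: 39.3
```

Run:
```python
from m import *
go((.674,-.0403,.033),-84.3)
s=snapshot("side");cv2.imwrite("pics/c7.png",cv2.resize(s[150:330,220:460,::-1],(800,600),interpolation=cv2.INTER_CUBIC))
```

```text
t 24.55 tcp [675.1 -40.5  38.3] phi -84.3 shift mm [-1.1 -0.3  5.3] tilt 0.0
turn z 0.0 shift after turn [-1.1 -0.3  5.3]
```

View pics/c7.png

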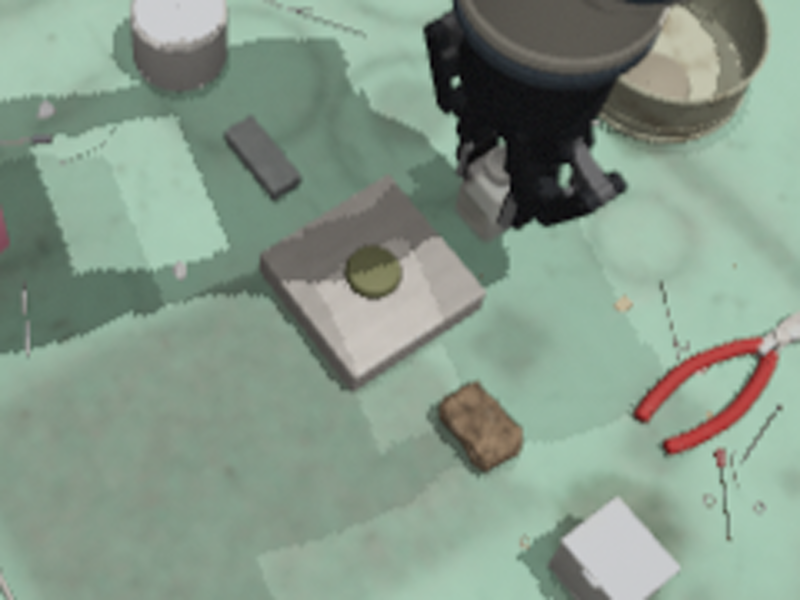

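The bottle's lower corners show at crop (488,242) and (458,205). It stands upright behind the block.

Run:
```python
from m import *
q=1000*cast("side",[(220+u*.3,150+v*.3) for u,v in((488,242),(458,206))],.005)
B=1000*cast("side",[(220+u*.3,150+v*.3) for u,v in((390,178),(485,296),(356,388),(262,260))],.0)
B=1000*cast("side",[(220+u*.3,150+v*.3) for u,v in((390,178),(485,293),(355,375),(262,258))],.023)
print(q,B.round(1),B.mean(0)); a=np.radians(5.7);u=np.array([np.cos(a),np.sin(a)]);v=np.array([-u[1],u[0]])
for i in q: d=i-B.mean(0);print(d@u,d@v)
f=1000*cast("side",[(220+373*.3,150+266*.3)],.033)[0]-B.mean(0);print("felt",f@u,f@v)
```

```text
[[666.17617691 -56.39072611]
 [663.70471916 -29.03465128]] [[632.7  -2.5]
 [640.7 -87.6]
 [554.5 -94.5]
 [545.2 -11.2]] [593.2770425  -48.94369988]
71.79905295697228 -14.650528718172943
72.05681366443136 12.815750478030203
felt -0.45294263456900413 0.7865817062890249
```

The near face measures about 72 mm from the block's centre, so the bottle's centre is near 87 mm. Shifting it 4 mm nearer, then setting it down.

{"fn": "move_arm", "kwargs": {"motion": [[[-0.004,0,0,0,0,0,1],[0,0,0.003,0,0,0,1],[0,0,0.0015,0,0,0,1],[0,0,0,0,0,0,1]]]}}

```text
time: 25.1
tcp_pos: [0.671, -0.0409, 0.0336]
ee_rot: [0.999, 0.05, -0.0, -0.0]
contact_force: [0.4, 0.5, -0.3]
grip_width: 0.0295
finger_force: 39.3
```

{"fn": "move_arm", "kwargs": {"motion": [[[0,0,0.001,0,0,0,1],[0,0,0,0,0,0,1]]]}}

```text
time: 25.35
tcp_pos: [0.6712, -0.0409, 0.0331]
ee_rot: [0.999, 0.05, 0.0, 0.0]
contact_force: [-0.9, 0.6, 4.6]
grip_width: 0.0296
finger_force: 39.7
```

{"fn": "move_arm", "kwargs": {"motion": [[[0,0,0,0,0,0,0.2],[0,0,0,0,0,0,-0.1],[0,0,0,0,0,0,-0.2],[0,0,-0.015,0,0,0,-0.2],[0,0,-0.03,0,0,0,-0.2]]]}}

```text
time: 25.98
tcp_pos: [0.6705, -0.0408, 0.0782]
ee_rot: [0.999, 0.05, -0.001, -0.0]
contact_force: [1.6, -0.1, -0.6]
grip_width: 0.051
finger_force: 0.0
```

{"fn": "move_arm", "kwargs": {"motion": [[[0,0,-0.05,0,0,0,-0.2],[0,0,-0.05,0,0,0,-0.2],[0,0,-0.03,0,0,0,-0.2],[-0.04,-0.044,0,0,0,0,-0.2],[-0.04,-0.044,0,0,0,0,-0.2]]]}}

```text
time: 26.6
tcp_pos: [0.5818, 0.0394, 0.2091]
ee_rot: [0.999, 0.049, 0.001, -0.0]
contact_force: [-0.9, 1.5, -0.7]
grip_width: 0.0512
finger_force: 0.0
```

{"fn": "move_arm", "kwargs": {"motion": [[[-0.04,-0.044,0,0,0,0,-0.2],[-0.04,-0.044,0,0,0,0,-0.2],[-0.04,-0.044,0,0,0,0,-0.2],[0,0,0,0,0,0,-0.2],[0,0,0,0,0,0,-0.2]]]}}

```text
time: 27.22
tcp_pos: [0.4508, 0.1583, 0.2087]
ee_rot: [0.999, 0.05, 0.001, -0.0]
contact_force: [0.6, -0.5, -0.6]
grip_width: 0.0514
finger_force: 0.0
```

Run:
```python
from m import *
s=snapshot("side")[...,::-1];t=snapshot("top")[...,::-1]
cv2.imwrite("pics/side8.png",s);cv2.imwrite("pics/top8.png",t)
cv2.imwrite("pics/c8.png",np.hstack([cv2.resize(s[140:350,230:440],(400,400),interpolation=cv2.INTER_CUBIC),cv2.resize(t[90:270,225:405],(400,400),interpolation=cv2.INTER_CUBIC)]))
```

```text
(no output)
```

View pics/c8.png

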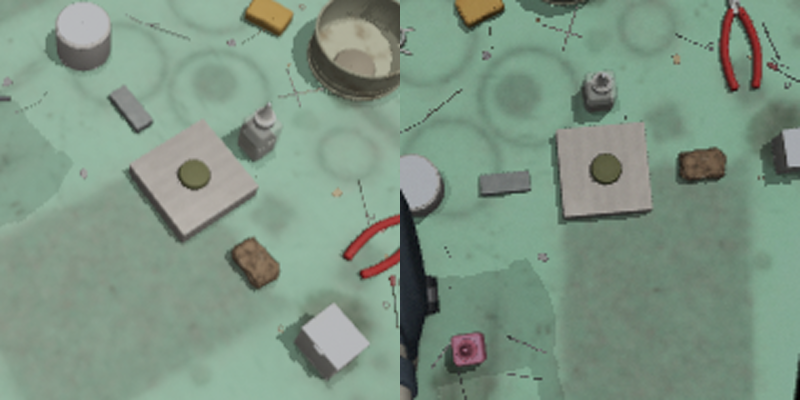

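The bottle stands upright and square behind the block; its tip is at (604,75) in the right half. The felt is mid-block, the pumice is between block and box, and the rubber is between block and cup. A last numeric check of the bottle follows.

Run:
```python
from m import *
a=np.radians(5.7);u=np.array([np.cos(a),np.sin(a)]);v=np.array([-u[1],u[0]]);B=np.array([592.8,-48.6])
def pr(k,P): d=1000*P[0]-B;print(k,(d@u).round(1),(d@v).round(1))
S=lambda x,y:[(230+x*.525,140+y*.525)]
T=lambda x,y:[(225+(x-400)*.45,90+y*.45)]
pr("tip top",cast("top",T(603,75),.086));pr("tip side",cast("side",S(266,104),.086))
pr("near corner -v",cast("side",S(259,160),.003));pr("near corner +v",cast("side",S(240,149),.003))
pr("block top side",cast("side",S(194,180),.023));pr("top base left",cast("top",T(585,111),.0));pr("top base right",cast("top",T(614,108),.0))
```

```text
tip top 79.1 -1.0
tip side 76.2 0.0
near corner -v 70.6 -16.3
near corner +v 62.7 3.8
block top side -2.2 -3.8
top base left 66.7 11.7
top base right 67.0 -18.3
```

```bash
python3 -c "
from bench import *
print(sign_off())"
```

```text
the job is handed in; nothing more can be done
None
```

The polishing station is laid out as asked and handed in at about 27 s: my last camera check put the felt within about 3 mm of the block's middle and the bottle upright about 81 mm behind its centre (±3 mm), with pumice and rubber set midway and the block, cup and box not visibly moved.

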